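# Close a screen frame's joint in the bar clamp and slide the clamp back

## Robot

A 6-joint arm with a two-finger parallel gripper is mounted at the origin on the work surface. World frame = base frame: x ahead of the robot, y to its left, z up, the work surface at z = 0. Lengths are in m, angles in rad, forces in N, time in s.
With the tool pointing down it reaches from about 0.225 to 0.875 m from the base axis. Payload 3.4 kg.
Tool frame: the origin (TCP) lies at the very end of the fingers, on their centre line; the grasp point (between the pads) lies 19 mm behind it; z points along the fingers, y is the direction in which the jaws open and shut (so a half turn about z gives the same grasp; the last joint's range is limited). The gripper opens to 85 mm and grips with 20 to 120 N. Pads are 22 mm wide; open, the fingers measure 114 mm over their backs; the gripper's body (76 mm by 85 mm) begins 54 mm behind the grasp point. The pads swing forward as they close: fully open they stand 13 mm farther back than shut.
Start: joints at [-1.303, 0.276, 1.505, -0, 1.361, -0.121], TCP at [0.218, -0.532, 0.231] pointing down, gripper open.
Joint ranges: [-2.89, 2.89], [-0.75, 2.08], [0.22, 2.7], [-1.18, 4.32], [0.11, 2.71], [-2.7, 2.7]. Speed limits (rad/s): [2.57, 2.57, 3.14, 3.14, 3.14, 3.14].

## Interface

Orientations are given as a unit quaternion [w, x, y, z].
In Python, from rig import get_state, get_image, camera_model, sign_off gives the robot as it stands. The module is installed in compiled form; this text tells all that it offers.
- The arm moves only by the tool drive_tool, never from a script. Its argument "motion" is text: rows parted by semicolons, each of 7 numbers parted by spaces: the turn, a rotation vector about the tool's x, y, z in degrees, then the shift along the tool's x, y, z in m, then the opening in per cent of the stroke, from 0 (shut) to 100 (fully open). In form: wx wy wz tx ty tz hand; .... A call has 1 to 12 rows; each row shifts and turns the pose as measured when the row begins, along the tool's axes as they then stand; what a row does not reach is not made up. A row lasts 1/8 s, in which the tool goes at most 62.5 mm and 10.7 degrees, less where a joint would pass 70% of its speed; a pose out of reach is approached as far as the arm can. A call is refused whole if a number of a shift passes 0.0625 or a number of a turn 10.7, either way. A call with a gripper value outside its range is refused whole. The fingers move at their own pace and stop on an object; "newtons" is the grip in N (left out, the last holds). Time passes only in rows, so rows that do not move let the fingers close. It gives the time, the measured TCP pose, the force and the opening at its end, in the units of the state.
- get_state(): the state, without advancing time (a new reading comes with each control period).
- get_image(name): name is "scene" or "top"; returns (picture, depth): 420x560x3 uint8, red, green, blue; 420x560 float32, m along the optical axis (not along the pixel's ray), 0 where there is no reading.
- camera_model(name): a dict with "camera_matrix" (3x3 intrinsics, pixels), "D" ([k1, k2, p1, p2, k3] as OpenCV has them; the pictures are not rectified), "cam_to_world" (4x4, takes a point from camera to world coordinates). Camera axes: x right, y up, looking along -z (the intrinsics and any distortion apply to the point x, -y, -z); pixel columns grow to the right and rows downward; lengths in m; the calibration is good to about 2 mm. A picture is of the moment at which its call begins. camera_model takes no time and is no camera call.
- sign_off(): hands the job in, once; it reports no verdict.
The state is a dict: "clock": time; "qpos": joint angles; "qd": joint speeds; "effort": joint torques, N m; "position": TCP position; "ee_rot": TCP orientation; "contact_force": force on the tool from outside, world axes, zero at the start; "moment": the same for the moment, N m; "width": finger opening in m.
Only numpy, scipy, OpenCV 4.12 (cv2) and the standard library are available. Lean on these libraries where they do the work, as an engineer would, in place of code of your own. Each camera call takes 0.05 s, during which the arm holds its last target.

## Task

One rail of the bare wooden screen frame is not yet home on its dowels. Pump the orange trigger of the bar clamp, gently and without forcing anything, until its jaw has pressed the rail fully home against the rest of the frame; then press the red release lever and slide the clamp head all the way back to its rear stop, and let go. Let the clamp do the pressing: keep your hands off the frame, and leave the other things on the bench where they are.

Things in the scene. Friction and masses are not known exactly. Their poses are not given: they have to be found in the camera images.
- clamp: Plywood board, 460 x 280 x 18 mm, fixed to the bench, with a ratchet bar clamp bolted along its middle. Origin on the bench under the bar; x runs along the bar from the clamp head to the fixed jaw, z up. The steel bar (9 mm wide, 24 mm high with the teeth on its upper edge, 75 mm above the bench) is held at both ends. Each full pull of the trigger drives the head forward (+x) about 10 mm, in two 5 mm clicks.
- head (a joint): Clamp head's place along the bar in m: 0 is fully back at the rear stop, growing towards the fixed jaw (up to 0.062). It starts 4 to 20 mm from the stop; pressing on the closed frame it reads about 0.050. The ratchet lets it go forward only, until the release lever is pressed; then it slides back under 2 to 5 N. Black housing 116 mm long, 34 mm wide, top 90 mm above the bench.
- grip_top (a point): Top of the pistol grip at the head's rear, 182 mm above the bench; the grip is 24 mm thick and 28 mm wide. Grip and trigger together are too wide for most grippers to squeeze.
- trigger (a joint): Angle of the orange trigger in rad: 0 at rest (leaning forward), 0.66 pulled fully back to the grip. It swings about a pin 64 mm above the bench; a spring returns it (3 to 5 N at the tip). Push it back by its front face: the ratchet holds the head meanwhile, and the jaw presses about 3 times as hard as the trigger is pushed. The first third of the swing only takes up slack; let it return fully between pulls.
- trigger_tip (a point): Middle of the trigger's front face (facing +x of the clamp: push here towards -x), 9 mm below its upper end; 171 mm above the bench at rest. The trigger is 16 mm wide, 10 mm thick. In a full pull this point goes back about 70 mm relative to the head, while the head advances some 11 mm; at the end of its swing it stops hard.
- release (a joint): Angle of the red release lever in rad: 0 at rest, 0.34 fully pressed back towards the trigger; a light spring (1 to 3 N at its tip, a few N more while the clamp is tight) returns it. The ratchet is free from about 0.23. The lever rises by up to 0.2 at each click and may stand that far pressed when the pawl rests on a tooth.
- release_tip (a point): Middle of the release lever's front face (facing +x of the clamp: push here towards -x), 8 mm below its upper end, 134 mm above the bench at rest, 24 mm ahead of the trigger's face. The lever is 16 mm wide, 7 mm thick and stands free above the head's top, 90 mm above the bench. Pushed back, it first tilts about 17 mm, then takes the whole head back with it.
- jaw_pad: Rubber pad of the moving jaw, 30 x 30 mm, 13 mm thick; origin in the middle of its pressing face, 38 mm above the bench. It gives by about 1 mm for every 22 N.
- fixed_face (a point): Middle of the pressing face of the fixed jaw (rubber, 30 mm wide, at the far end of the bar), 28 mm above the bench.
- frame: Bare pine screen frame lying loose on the board under the bar, between the jaws: closed it is 180 mm along the bar, 220 mm across, 20 mm thick, of 30 mm rails. Origin at the middle of the closed frame, on its underside; x towards the fixed jaw. It starts up to 8 mm short of the fixed jaw and slides easily until it meets it. The soft wood is bruised by 90 N, some twice the press that closes the joint.
- loose_rail (a joint): Gap in m between the loose rail (the one facing the clamp head) and the rest of the frame: 0 is fully home, wood on wood; it starts 6 to 12 mm open. It rides on four tight dowels and moves only under about 34 N of the jaw: some 14 to 20 N on the trigger. Once home the trigger stiffens quickly. Too tight to be closed by pushing the head along by hand.
- rail_mid (a point): Middle of the loose rail's outer face, where the jaw presses; half-way up the rail, 28 mm above the bench.
- dowel_jar: Small jar of dowels, 42 mm across, 46 mm high, inside the frame's opening. Leave alone.
- tape_roll: Roll of yellow tape lying flat on the board, 92 mm across, 24 mm high. Leave alone.
- try_square: Try square with a dark wooden stock 80 mm long and a 105 mm steel blade, lying on the board, 14 mm high. Leave alone.
- mallet: Wooden mallet lying on the bench, 240 mm long, head 95 mm. Leave alone.
- squeegee: Wooden printing squeegee standing on the bench, 200 mm long, 67 mm high. Leave alone.
- water_bottle: Blue drinking bottle, 68 mm across, 220 mm high. Leave alone.
- glue_bottle: White glue bottle with orange cap, 52 mm across, 150 mm high. Leave alone.

How it is judged:
On the way, in this order (a step that is already met when the one before it is completed fails the run):
1. the clamp has pressed the rail fully home (gap under 1.5 mm) (value of joint loose_rail below 0.0015 m), for 0.2 s.
2. the released head is slid back to its rear stop (within 4 mm) (value of joint head below 0.004 m), for 0.2 s.
At the end, for the whole second after the job is handed in: The loose rail is home (gap under 1.5 mm), the clamp head is back within 4 mm of its rear stop, trigger and release lever are back at rest, the frame still lies in the clamp (within 30 mm of where it was), and all is still (value of joint loose_rail below 0.0015 m and value of joint head below 0.004 m and value of joint trigger below 0.06 rad and value of joint release below 0.12 rad and distance of frame from where it was at the start of the episode below 0.03 m and linear speed of each of frame, jaw_pad below 0.02 m/s); the robot touches nothing.
It fails at once if the jaw presses on the frame with more than 90 N and bruises the wood (contact force between jaw_pad and frame above 90 N).
It fails at once if the clamp is forced: the robot pushes on it with more than 35 N (contact force between any of the fingers, the arm and clamp above 35 N).
It fails at once if the robot touches the frame (contact force between any of the fingers, the arm and frame above 0.5 N).
It fails at once if a bystander is moved by more than 25 mm (distance of any of dowel_jar, tape_roll, try_square, mallet, squeegee, water_bottle, glue_bottle from where it was at the start of the episode above 0.025 m).
It also fails if it takes over 64 s, if anything falls off the work surface, if the arm or the gripper's body presses on something with over 40 N, if the wrist force passes 120 N, or if a joint passes its speed limit or range.

## Working session

There is one attempt and no reset: what is moved stays moved. The work goes in short steps, Python scripts to look and compute and a tool call to move; the robot and the scene stay as the last step left them, time stands still between calls to the robot, and variables do not carry over. Pictures are saved under pics/ and viewed, and the job is handed in when it is done.

Besides the shell and the picture viewer there is one more tool, called after "Emit:" by a JSON object that holds its "api" and its "payload". drive_tool: Moves the arm, as the interface text tells. Its arguments: {"type":"object","properties":{"motion":{"type":"string"},"newtons":{"type":"number"}},"required":["motion"]}

```bash
mkdir -p pics; cat > h.py <<'E'
import numpy as np, cv2
from rig import *
def snap(tag):
    for n in ("scene","top"):
        p,d=get_image(n); cv2.imwrite(f"pics/{tag}_{n}.png",p[:,:,::-1]); np.save(f"pics/{tag}_{n}.npy",d)
def px2w(n,u,v,z):
    m=camera_model(n);K=np.array(m["camera_matrix"],float);D=np.array(m["D"],float);T=np.array(m["cam_to_world"])
    q=cv2.undistortPoints(np.array([[[u,v]]],float),K,D)[0,0]
    return (T@np.array([q[0]*z,-q[1]*z,-z,1]))[:3]
def px_plane(n,u,v,h):
    a=px2w(n,u,v,0.1);b=px2w(n,u,v,1.0)
    return a+(b-a)*(h-a[2])/(b[2]-a[2])
E
python3 - <<'E'
from h import *
snap("a"); s=get_state(); print(s)
for n in("scene","top"): print(camera_model(n))
E
```

```text
{'clock': 0.1, 'qpos': array([-1.30301339e+00,  2.76530656e-01,  1.50601876e+00, -5.89526624e-06,
        1.36071734e+00, -1.20957618e-01]), 'qd': array([ 1.23099593e-03, -9.88105819e-04, -4.25156545e-03, -2.18191810e-05,
       -8.74456048e-04, -2.62449144e-03]), 'effort': array([-1.79117505e-04, -4.17703521e+01, -2.46405959e+01, -3.82674043e-04,
        5.75309474e-03, -1.38469059e-05]), 'position': array([ 0.2178252 , -0.53162192,  0.23052197]), 'ee_rot': array([-8.34587539e-04,  9.81169032e-01,  1.93149245e-01, -6.42696928e-05]), 'contact_force': array([-0.33282467, -0.63804345,  0.90482995]), 'moment': array([-0.02199998, -0.01675336, -0.00609852]), 'width': 0.08537873732216815}
{'camera_matrix': array([[531.19598814,   0.        , 279.83790643],
       [  0.        , 531.19598814, 209.35756813],
       [  0.        ,   0.        ,   1.        ]]), 'D': array([-0.03708621,  0.        ,  0.        ,  0.        ,  0.        ]), 'cam_to_world': array([[-0.7720249 , -0.52690346,  0.35545788,  1.14448625],
       [ 0.63550755, -0.64905239,  0.41816402,  0.68542829],
       [ 0.01037871,  0.5487292 ,  0.83593573,  1.45271014],
       [ 0.        ,  0.        ,  0.        ,  1.        ]])}
{'camera_matrix': array([[537.27733767,   0.        , 279.3974767 ],
       [  0.        , 537.27733767, 212.33530602],
       [  0.        ,   0.        ,   1.        ]]), 'D': array([0.04956482, 0.        , 0.        , 0.        , 0.        ]), 'cam_to_world': array([[-0.00999146,  0.99626936, -0.08571775,  0.44723838],
       [-0.9999267 , -0.0093682 ,  0.00767023,  0.03596466],
       [ 0.0068386 ,  0.0857881 ,  0.99628994,  1.79262658],
       [ 0.        ,  0.        ,  0.        ,  1.        ]])}
```

View pics/a_scene.png

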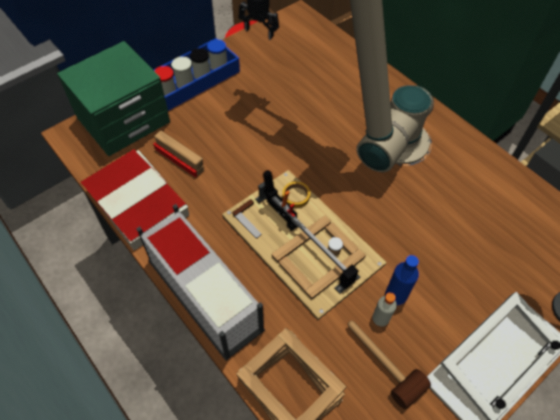

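View pics/a_top.png

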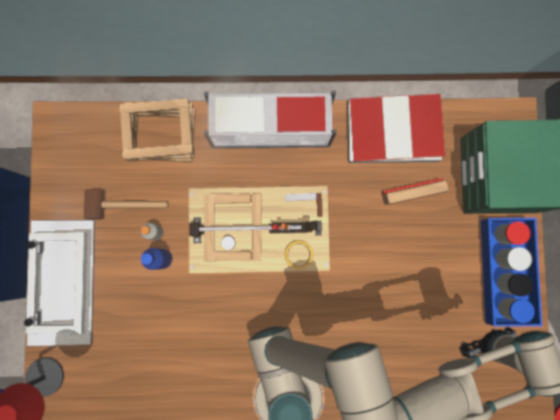

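The top view shows the clamp bar along about world +y (head at px ~(295,227), fixed jaw ~(196,230)). Enlarging both.

```bash
python3 - <<'E'
import cv2
a=cv2.imread("pics/a_top.png")[180:280,180:335]; cv2.imwrite("pics/a1.png",cv2.resize(a,None,fx=5,fy=5,interpolation=2))
a=cv2.imread("pics/a_scene.png")[160:300,220:390]; cv2.imwrite("pics/a2.png",cv2.resize(a,None,fx=4.2,fy=4.2,interpolation=2))
E
```

```text
(no output)
```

View pics/a1.png

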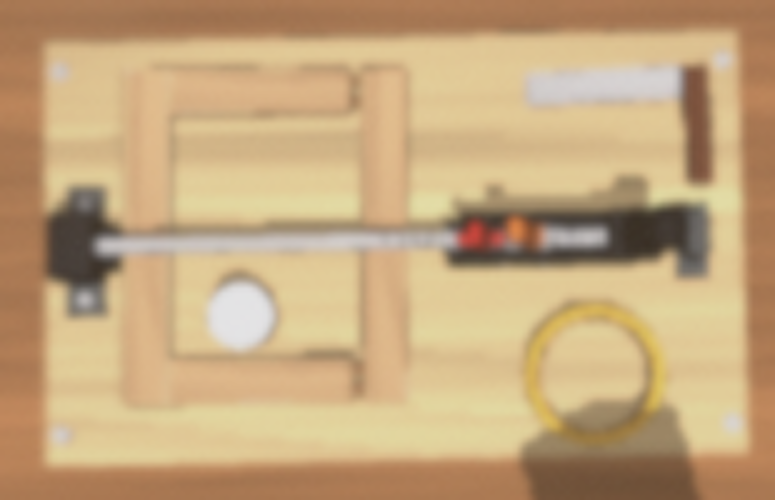

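View pics/a2.png

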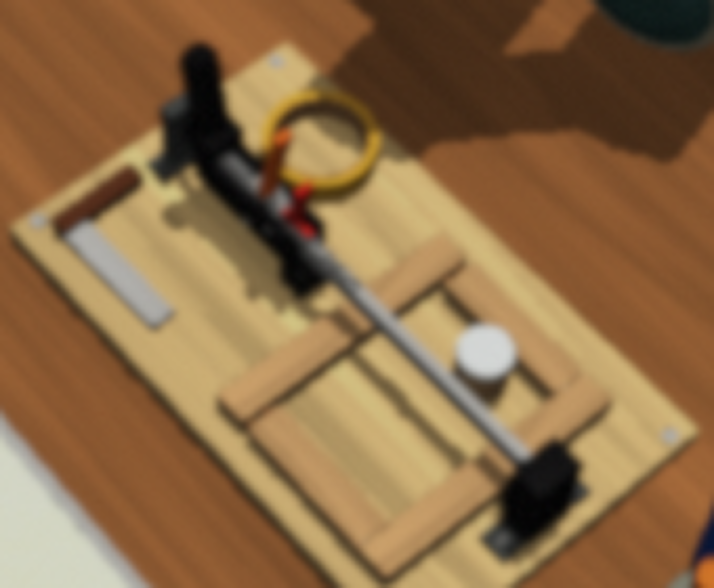

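```bash
python3 - <<'E'
from h import *
f=lambda u,v,h:px_plane("top",180+u/5,180+v/5,h)
g=lambda u,v,h:px_plane("scene",220+u/4.2,160+v/4.2,h)
for c in [(45,42),(738,30),(748,455),(45,465)]: print("corner",f(*c,.018))
for c in [(100,245),(450,238)]: print("bar",f(*c,.075))
print("trig",f(522,228,.178)," rel",f(475,235,.138), "griptop rear",f(625,235,.182))
print("trig s",g(284,135,.178),"rel s",g(303,190,.138),"grip s",g(198,52,.182))
print("jaw plate front?",f(447,238,.09), "rear mount",f(708,240,.09))
print("rail outer",f(408,240,.038), "frame far",f(123,240,.038),"gap",f(352,90,.038),f(362,90,.038))
print("scene corners",g(12,230,.018),g(285,40,.018),g(697,430,.018))
# heights from depth around trigger
d=np.load("pics/a_top.npy"); 
for (u,v) in [(522,228),(475,235),(640,235),(600,235),(220,330),(590,310)]:
    U,V=180+u/5,180+v/5; print(u,v,px2w("top",U,V,d[int(round(V)),int(round(U))]))
d=np.load("pics/a_scene.npy"); 
for (u,v) in [(284,137),(275,170),(303,195),(200,55),(200,75)]:
    U,V=220+u/4.2,160+v/4.2; print(u,v,px2w("scene",U,V,d[int(round(V)),int(round(U))]))
E
```

```text
corner [0.68248002 0.32154921 0.018     ]
corner [ 0.68642089 -0.13907289  0.018     ]
corner [ 0.40506203 -0.14058687  0.018     ]
corner [0.40341984 0.32016398 0.018     ]
bar [0.54398987 0.27682091 0.075     ]
bar [0.54626873 0.05330622 0.075     ]
trig [0.54594078 0.00887671 0.178     ]  rel [0.54434017 0.03723919 0.138     ] griptop rear [ 0.54089903 -0.05286102  0.182     ]
trig s [0.54633284 0.01552041 0.178     ] rel s [0.54767971 0.03952761 0.138     ] grip s [ 0.54942041 -0.07661138  0.182     ]
jaw plate front? [0.54542227 0.05505791 0.09      ] rear mount [ 0.54257556 -0.11056904  0.09      ]
rail outer [0.54735849 0.08114254 0.038     ] frame far [0.5491902  0.26705477 0.038     ] gap [0.64634075 0.11720036 0.038     ] [0.64628115 0.1106371  0.038     ]
scene corners [ 0.6894621 -0.1314295  0.018    ] [ 0.41029461 -0.14014901  0.018     ] [0.40629226 0.32048077 0.018     ]
522 228 [0.54589087 0.00889041 0.17881651]
475 235 [0.54447368 0.03724094 0.13572506]
640 235 [ 0.54213721 -0.06325247  0.15922255]
600 235 [ 0.54710072 -0.04261597  0.07795735]
220 330 [0.48917667 0.20108549 0.06751224]
590 310 [ 0.50058265 -0.03738259  0.03513434]
284 137 [0.54387622 0.01285181 0.17041674]
275 170 [0.55098136 0.01255581 0.13547235]
303 195 [0.54807205 0.04023213 0.13279117]
200 55 [ 0.54990929 -0.07372266  0.18182759]
200 75 [ 0.55301441 -0.07009619  0.1643845 ]
```

Emit:
{"api": "drive_tool", "payload": {"motion": "0 0 -10.7 0 0 0 0;0 0 -10.7 0 0 0 0;0 0 -10.7 0 0 0 0;0 0 -10.7 0 0 0 0;0 0 -10.7 0 0 0 0;0 0 -10.7 0 0 0 0;0 0 -4 0 0 0 0", "newtons": 60}}

```text
clock: 0.98
position: [0.2172, -0.5292, 0.2266]
ee_rot: [-0.004, 0.7, 0.715, 0.003]
contact_force: [0.1, -0.1, 0.3]
width: 0.0001
```

Emit:
{"api": "drive_tool", "payload": {"motion": "0 0 1.2 0.05 0.028 -0.005 0;0 0 0 0.055 0.03 0 0;0 0 0 0.055 0.03 0 0;0 0 0 0.055 0.03 0 0;0 0 0 0.055 0.03 0 0;0 0 0 0.055 0.03 0 0;0 0 0 0.055 0.03 0 0;0 0 0 0.055 0.03 0 0;0 0 0 0.055 0.03 0 0;0 0 0 0.055 0.03 0 0;0 0 0 0.04 0.02 0 0;0 0 0 0 0 0 0"}}

```text
clock: 2.48
position: [0.5365, 0.0597, 0.2325]
ee_rot: [-0.005, 0.708, 0.706, 0.003]
contact_force: [0.3, -0.3, -0.2]
width: 0.0002
```

Emit:
{"api": "drive_tool", "payload": {"motion": "0 0 0 -0.006 0.005 0.03 0;0 0 0 -0.005 0.005 0.03 0;0 0 0 0 0 0.018 0;0 0 0 0 0 0 0"}}

```text
clock: 2.98
position: [0.5442, 0.0466, 0.1515]
ee_rot: [-0.006, 0.708, 0.706, 0.001]
contact_force: [-0.4, -0.4, 0.3]
width: 0.0
```

```bash
cat > look.py <<'E'
import sys
from h import *
t=sys.argv[1]; snap(t); print(get_state()["position"],get_state()["contact_force"],get_state()["clock"])
a=cv2.imread(f"pics/{t}_top.png")[195:265,220:335]; a=cv2.resize(a,None,fx=4.5,fy=4.5,interpolation=2)
b=cv2.imread(f"pics/{t}_scene.png")[155:265,235:345]; b=cv2.resize(b,None,fx=2.86,fy=2.86,interpolation=2)
b=cv2.resize(cv2.imread(f"pics/{t}_scene.png")[155:250,240:345],None,fx=2.65,fy=2.65,interpolation=2)
c=np.zeros((600,560,3),np.uint8); c[:315,:517]=a[:315,:517]; c[320:320+b.shape[0],:b.shape[1]]=b; cv2.imwrite(f"pics/{t}_c.png",c)
E
python3 look.py b
```

```text
[0.54574893 0.04681416 0.15332403] [ 0.55173699 -1.24043509  0.13206282] 3.075
```

View pics/b_c.png

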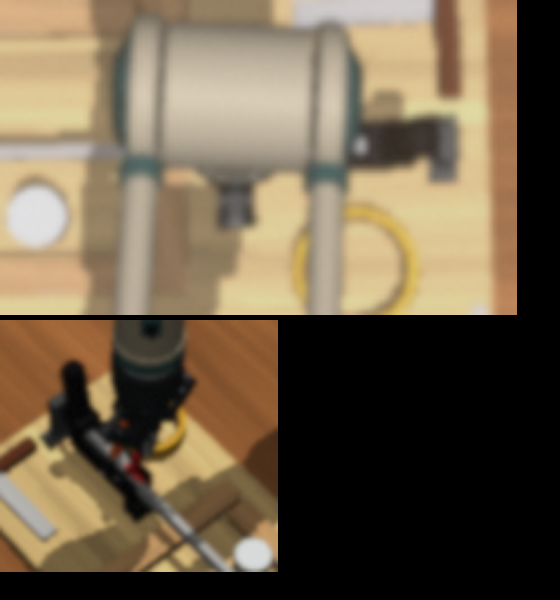

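The picture shows the closed fingers over the head, just ahead of the trigger (lower panel, ~(135,440)). Now I'll push gently.

Emit:
{"api": "drive_tool", "payload": {"motion": "0 0 0 -0.008 0 0 0;0 0 0 -0.008 0 0 0;0 0 0 -0.008 0 0 0;0 0 0 -0.008 0 0 0"}}

```text
clock: 3.58
position: [0.5471, 0.0139, 0.1565]
ee_rot: [-0.003, 0.708, 0.706, 0.005]
contact_force: [-0.2, 3.8, 2.6]
width: 0.0
```

Emit:
{"api": "drive_tool", "payload": {"motion": "0 0 0 -0.008 0 0 0;0 0 0 -0.008 0 0 0"}}

```text
clock: 3.82
position: [0.5472, 0.0002, 0.1566]
ee_rot: [-0.005, 0.709, 0.705, 0.008]
contact_force: [1.3, 9.8, -2.6]
width: -0.0003
```

Emit:
{"api": "drive_tool", "payload": {"motion": "0 0 0 -0.008 0 0 0;0 0 0 -0.008 0 0 0"}}

```text
clock: 4.08
position: [0.5468, -0.0123, 0.1547]
ee_rot: [-0.009, 0.709, 0.705, 0.011]
contact_force: [1.6, 9.2, -3.0]
width: 0.0002
```

Emit:
{"api": "drive_tool", "payload": {"motion": "0 0 0 -0.007 0 0 0;0 0 0 -0.006 0 0 0"}}

```text
clock: 4.32
position: [0.5462, -0.0205, 0.1526]
ee_rot: [-0.014, 0.71, 0.704, 0.015]
contact_force: [0.8, 7.8, -0.9]
width: -0.0001
```

Emit:
{"api": "drive_tool", "payload": {"motion": "0 0 0 -0.005 0 0.001 0;0 0 0 -0.004 0 0 0"}}

```text
clock: 4.58
position: [0.5462, -0.0255, 0.1503]
ee_rot: [-0.018, 0.711, 0.703, 0.018]
contact_force: [1.2, 9.3, -1.2]
width: -0.0001
```

Emit:
{"api": "drive_tool", "payload": {"motion": "0 0 0 -0.005 0 0 0;0 0 0 -0.005 0 0 0"}}

```text
clock: 4.82
position: [0.5463, -0.0259, 0.1501]
ee_rot: [-0.025, 0.712, 0.701, 0.026]
contact_force: [0.8, 16.4, 4.8]
width: 0.0002
```

```bash
cat > o.py <<'E'
from rig import *
from scipy.spatial.transform import Rotation as R
import numpy as np
q=np.array(get_state()["ee_rot"]); r=R.from_quat(q[[1,2,3,0]])
n=R.from_matrix(np.array([[0,1,0],[1,0,0],[0,0,-1]]).T)
print("turn to apply (tool, deg)",(r.inv()*n).as_rotvec(degrees=True).round(1), "zaxis",r.as_matrix()[:,2].round(3), get_state()["position"].round(4))
E
python3 o.py; python3 look.py c
```

```text
turn to apply (tool, deg) [ 0.1 -4.2 -0.9] zaxis [ 0.002  0.072 -0.997] [ 0.5463 -0.0259  0.1501]
[ 0.54623838 -0.02581842  0.15018866] [ 2.12855686 16.04561509  4.71901299] 4.925
```

View pics/c_c.png

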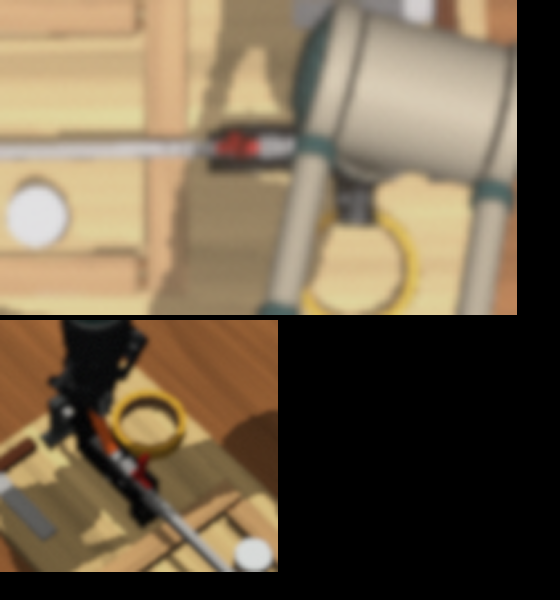

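Emit:
{"api": "drive_tool", "payload": {"motion": "0 -4 -0.9 0.02 0 -0.002 0;0 0 0 0.025 0 -0.002 0;0 0 0 0.025 0 -0.001 0;0 0 0 0.004 0 0 0;0 0 0 0 0 0 0"}}

```text
clock: 5.55
position: [0.547, 0.0468, 0.1564]
ee_rot: [0.002, 0.707, 0.707, -0.0]
contact_force: [0.1, 0.1, 0.3]
width: -0.0001
```

```bash
python3 o.py
```

```text
turn to apply (tool, deg) [0.1 0.2 0. ] zaxis [ 0.002 -0.003 -1.   ] [0.547  0.0468 0.1564]
```

Emit:
{"api": "drive_tool", "payload": {"motion": "0 0 0 -0.008 0 0.001 0;0 -0.3 0 -0.008 0 0.001 0;0 -0.3 0 -0.008 0 0.001 0;0 -0.3 0 -0.008 0 0 0;0 -0.3 0 -0.008 0 0 0;0 -0.4 0 -0.008 0 0 0"}}

```text
clock: 6.3
position: [0.5472, 0.0004, 0.1525]
ee_rot: [0.007, 0.71, 0.705, -0.005]
contact_force: [0.8, 8.7, -3.0]
width: 0.0001
```

Emit:
{"api": "drive_tool", "payload": {"motion": "0 -0.4 0 -0.007 0 0 0;0 -0.4 0 -0.007 0 0 0"}}

```text
clock: 6.55
position: [0.5464, -0.0092, 0.1508]
ee_rot: [0.007, 0.711, 0.703, -0.006]
contact_force: [0.9, 7.1, -1.7]
width: -0.0003
```

Emit:
{"api": "drive_tool", "payload": {"motion": "0 -0.4 0 -0.006 0 0 0;0 -0.4 0 -0.006 0 0 0"}}

```text
clock: 6.8
position: [0.5457, -0.0162, 0.1495]
ee_rot: [0.007, 0.712, 0.702, -0.007]
contact_force: [1.9, 17.0, 2.5]
width: 0.0006
```

Emit:
{"api": "drive_tool", "payload": {"motion": "0 -0.4 0 -0.006 0 0 0"}}

```text
clock: 6.92
position: [0.5457, -0.0165, 0.1494]
ee_rot: [0.005, 0.713, 0.701, -0.005]
contact_force: [1.7, 20.8, 4.6]
width: -0.0002
```

Emit:
{"api": "drive_tool", "payload": {"motion": "0 0.5 -0.5 0.02 0 -0.002 0;0 0.5 -0.5 0.025 0 -0.002 0;0 0 0 0.025 0 -0.001 0;0 0 0 0.004 0 0 0;0 0 0 0 0 0 0"}}

```text
clock: 7.55
position: [0.5458, 0.0564, 0.1537]
ee_rot: [-0.001, 0.707, 0.707, -0.001]
contact_force: [0.2, 0.1, -0.7]
width: 0.0001
```

```bash
python3 o.py; python3 look.py d
```

```text
turn to apply (tool, deg) [-0.1 -0.  -0. ] zaxis [-0.002  0.    -1.   ] [0.5458 0.0564 0.1537]
[0.54588866 0.05619566 0.15368253] [ 0.4038933   0.03913216 -0.51746547] 7.65
```

View pics/d_c.png

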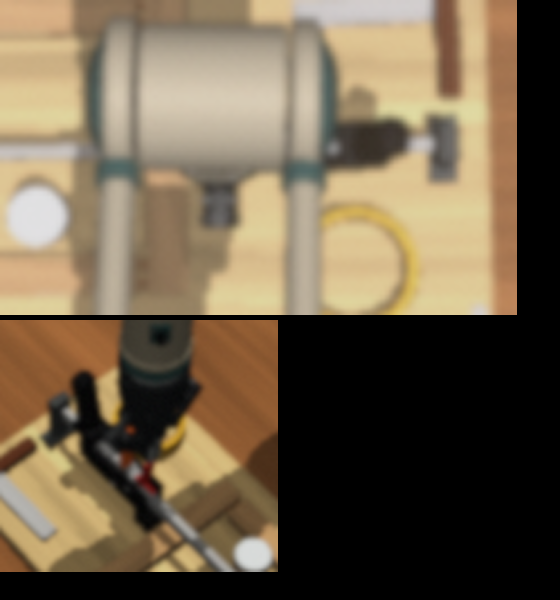

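The head has advanced: bar now shows between grip and rear mount (top panel ~(420,145)). Third pull.

Emit:
{"api": "drive_tool", "payload": {"motion": "0 0 0 -0.008 0 0.001 0;0 -0.3 0 -0.008 0 0 0;0 -0.3 0 -0.008 0 0 0;0 -0.3 0 -0.008 0 0 0;0 -0.3 0 -0.008 0 0 0;0 -0.4 0 -0.008 0 0 0"}}

```text
clock: 8.4
position: [0.5459, 0.0113, 0.1522]
ee_rot: [0.004, 0.71, 0.704, -0.005]
contact_force: [1.6, 9.8, -3.1]
width: -0.0001
```

Emit:
{"api": "drive_tool", "payload": {"motion": "0 -0.4 0 -0.007 0 0 0;0 -0.4 0 -0.007 0 0 0"}}

```text
clock: 8.65
position: [0.5454, 0.0031, 0.1505]
ee_rot: [0.003, 0.711, 0.703, -0.005]
contact_force: [0.6, 8.1, -1.8]
width: 0.0001
```

Emit:
{"api": "drive_tool", "payload": {"motion": "0 -0.4 0 -0.006 0 0 0;0 -0.4 0 -0.006 0 0 0"}}

```text
clock: 8.9
position: [0.5452, -0.0013, 0.1489]
ee_rot: [0.002, 0.712, 0.702, -0.004]
contact_force: [2.4, 14.7, -1.9]
width: -0.0
```

Emit:
{"api": "drive_tool", "payload": {"motion": "0 -0.4 0 -0.006 0 -0.001 0;0 -0.4 0 -0.006 0 0 0"}}

```text
clock: 9.15
position: [0.5451, -0.0033, 0.1486]
ee_rot: [-0.001, 0.714, 0.7, -0.001]
contact_force: [2.4, 16.0, 0.5]
width: 0.0001
```

```bash
python3 o.py; python3 look.py e
```

```text
turn to apply (tool, deg) [-0.2  0.  -1.1] zaxis [-0.003 -0.001 -1.   ] [ 0.5451 -0.0033  0.1486]
[ 0.54504007 -0.0033448   0.14861799] [ 2.19538036 15.84882321 -0.91072293] 9.25
```

View pics/e_c.png

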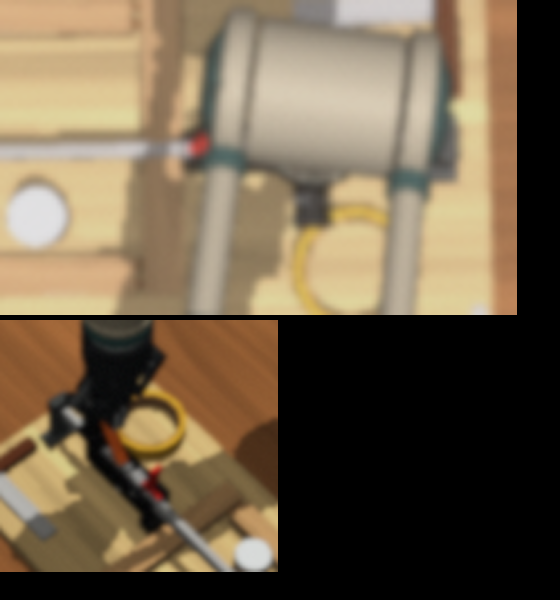

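Emit:
{"api": "drive_tool", "payload": {"motion": "0 -0.4 -0.5 -0.007 0 -0.001 0;0 -0.4 -0.5 -0.007 0 0 0"}}

```text
clock: 9.5
position: [0.5446, -0.0053, 0.1484]
ee_rot: [-0.005, 0.71, 0.705, 0.003]
contact_force: [1.9, 18.0, 1.4]
width: 0.0001
```

Emit:
{"api": "drive_tool", "payload": {"motion": "0 -0.4 0 -0.008 0 -0.001 0"}}

```text
clock: 9.62
position: [0.5445, -0.006, 0.1487]
ee_rot: [-0.008, 0.711, 0.704, 0.006]
contact_force: [2.6, 23.0, -2.5]
width: -0.0
```

Emit:
{"api": "drive_tool", "payload": {"motion": "0 -1 0 0.02 0 -0.003 0;0 0 0 0.025 0 -0.002 0;0 0 0 0.023 0 -0.001 0;0 0 0 0.004 0 0 0;0 0 0 0 0 0 0"}}

```text
clock: 10.25
position: [0.545, 0.0649, 0.1549]
ee_rot: [-0.001, 0.711, 0.703, -0.002]
contact_force: [-0.2, -0.4, -1.0]
width: -0.0003
```

```bash
python3 o.py; python3 look.py f
```

```text
turn to apply (tool, deg) [-0.3  0.1 -0.6] zaxis [-0.005 -0.002 -1.   ] [0.545  0.0649 0.1549]
[0.54507553 0.06466542 0.15493379] [1.02899028 0.13911249 0.17077116] 10.35
```

View pics/f_c.png

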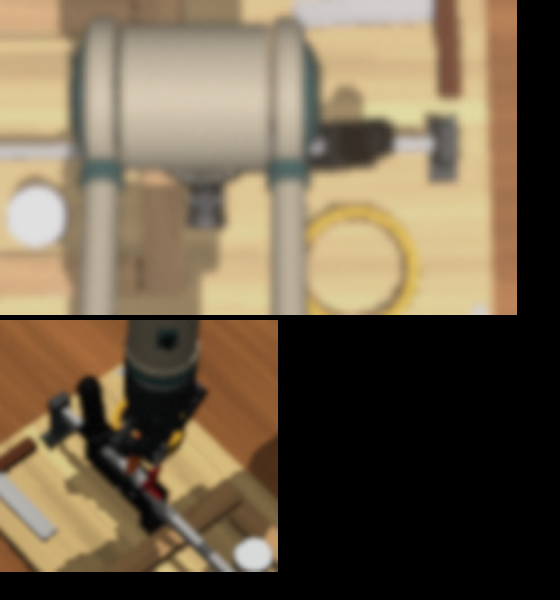

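Grip's rear end moved from px 410 to 392, a further full 10 mm; rail joint still open. Fourth pull, more carefully.

Emit:
{"api": "drive_tool", "payload": {"motion": "0 0 -0.6 -0.008 0 0.001 0;0 -0.3 0 -0.008 0 0.001 0;0 -0.3 0 -0.008 0 0.001 0;0 -0.3 0 -0.008 0 0 0;0 -0.3 0 -0.008 0 0 0"}}

```text
clock: 10.98
position: [0.5457, 0.0332, 0.153]
ee_rot: [-0.002, 0.71, 0.704, 0.001]
contact_force: [0.5, 18.9, 0.6]
width: 0.0
```

Emit:
{"api": "drive_tool", "payload": {"motion": "0 -0.4 0 -0.007 0 0 0;0 -0.4 0 -0.007 0 0 0"}}

```text
clock: 11.22
position: [0.5458, 0.0314, 0.153]
ee_rot: [-0.006, 0.712, 0.702, 0.006]
contact_force: [1.3, 18.8, 1.6]
width: -0.0001
```

Emit:
{"api": "drive_tool", "payload": {"motion": "0 -0.4 0 -0.007 0 0 0;0 -0.4 0 -0.007 0 0 0"}}

```text
clock: 11.48
position: [0.5458, 0.0302, 0.1531]
ee_rot: [-0.011, 0.714, 0.7, 0.011]
contact_force: [1.1, 18.5, 1.7]
width: 0.0
```

Emit:
{"api": "drive_tool", "payload": {"motion": "0 -0.9 -0.5 -0.008 0 0 0;0 -0.9 -0.5 -0.008 0 0 0"}}

```text
clock: 11.72
position: [0.5457, 0.0276, 0.1527]
ee_rot: [-0.009, 0.71, 0.704, 0.01]
contact_force: [1.3, 19.8, 1.1]
width: 0.0002
```

```bash
python3 o.py; python3 look.py g
```

```text
turn to apply (tool, deg) [ 0.1 -1.6 -0.5] zaxis [ 0.002  0.028 -1.   ] [0.5457 0.0276 0.1527]
[0.54572297 0.02750705 0.15269558] [ 1.77886998 20.05272888  1.00203871] 11.825
```

View pics/g_c.png

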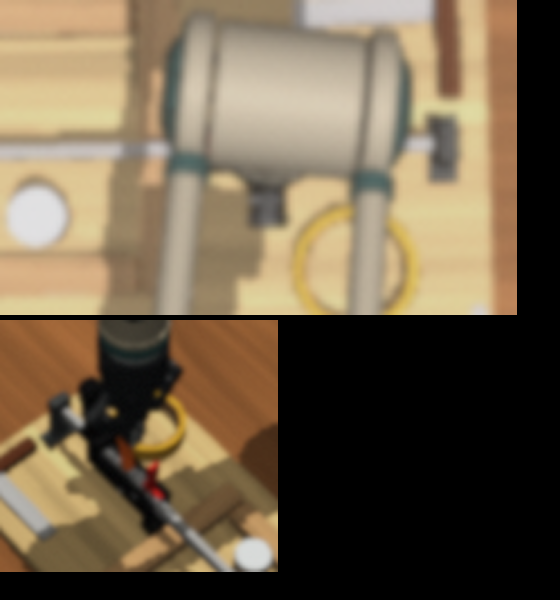

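Emit:
{"api": "drive_tool", "payload": {"motion": "0 -0.9 -0.2 -0.0085 0 0 0;0 -0.9 -0.2 -0.0085 0 0 0;0 -0.8 0 -0.0085 0 0 0"}}

```text
clock: 12.2
position: [0.5457, 0.023, 0.1518]
ee_rot: [-0.008, 0.711, 0.704, 0.01]
contact_force: [1.9, 18.7, -0.1]
width: 0.0002
```

Emit:
{"api": "drive_tool", "payload": {"motion": "0 -0.8 0 -0.0085 0 0 0;0 -0.8 0 -0.0085 0 0 0;0 -0.8 0 -0.0085 0 0 0"}}

```text
clock: 12.58
position: [0.5459, 0.0176, 0.1502]
ee_rot: [-0.008, 0.714, 0.7, 0.011]
contact_force: [1.6, 20.7, 0.0]
width: 0.0001
```

```bash
python3 o.py
```

```text
turn to apply (tool, deg) [ 0.3 -1.5 -1.1] zaxis [ 0.005  0.026 -1.   ] [0.5459 0.0176 0.1502]
```

Emit:
{"api": "drive_tool", "payload": {"motion": "0 -0.9 -0.6 -0.0085 0 -0.0005 0;0 -0.9 -0.6 -0.0085 0 0 0;0 -0.8 0 -0.0085 0 0 0"}}

```text
clock: 12.95
position: [0.5458, 0.0146, 0.149]
ee_rot: [-0.008, 0.71, 0.705, 0.012]
contact_force: [1.3, 21.4, 4.0]
width: 0.0002
```

Emit:
{"api": "drive_tool", "payload": {"motion": "0 -0.8 0 -0.0085 0 -0.0005 0;0 -0.8 0 -0.0085 0 0 0;0 -0.8 0 -0.0085 0 0 0"}}

```text
clock: 13.32
position: [0.5459, 0.0136, 0.1488]
ee_rot: [-0.01, 0.713, 0.701, 0.016]
contact_force: [1.5, 23.6, 3.5]
width: -0.0
```

```bash
python3 o.py; python3 look.py i
```

```text
turn to apply (tool, deg) [ 0.4 -2.1 -1. ] zaxis [ 0.008  0.037 -0.999] [0.5459 0.0136 0.1488]
[0.5459395  0.01360002 0.14875112] [ 1.37983039 24.09019776  3.03962614] 13.425
```

View pics/i_c.png

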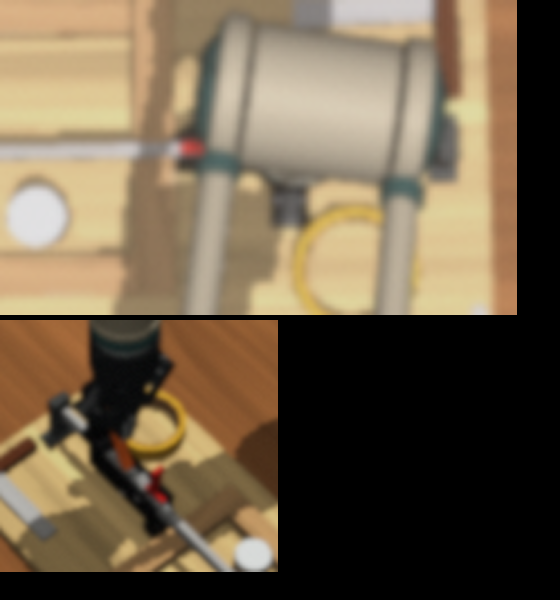

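```bash
cat > gap.py <<'E'
import cv2,sys,numpy as np
o=[]
for t in sys.argv[1:]:
    a=cv2.imread(f"pics/{t}_top.png")[188:266,195:275]; o.append(cv2.resize(a,None,fx=4.9,fy=4.9,interpolation=2))
c=np.hstack(o); cv2.imwrite("pics/gap_"+"".join(sys.argv[1:])+".png",c[:,:800])
E
python3 gap.py a i
```

```text
(no output)
```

View pics/gap_ai.png

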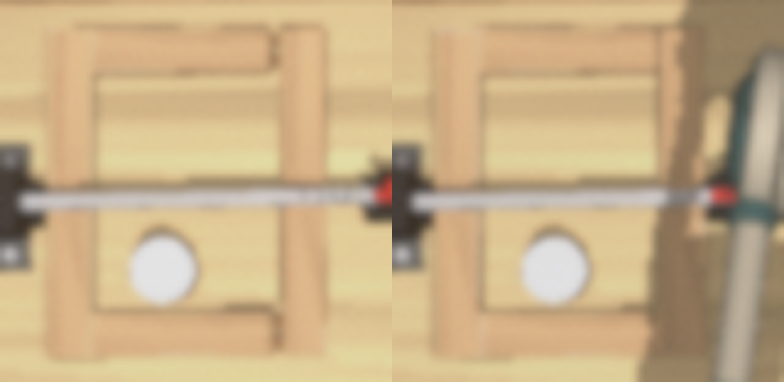

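Emit:
{"api": "drive_tool", "payload": {"motion": "0 -1 -0.5 -0.009 0 0 0;0 -1 -0.5 -0.009 0 0 0;0 -1 0 -0.009 0 0 0"}}

```text
clock: 13.8
position: [0.5459, 0.0126, 0.1484]
ee_rot: [-0.01, 0.711, 0.703, 0.017]
contact_force: [2.2, 24.5, 3.3]
width: 0.0003
```

```bash
python3 o.py;python3 look.py j; python3 - <<'E'
import cv2
a=cv2.imread("pics/j_top.png")[185:255,200:275]; cv2.imwrite("pics/j1.png",cv2.resize(a,None,fx=8,fy=8,interpolation=2))
E
```

```text
turn to apply (tool, deg) [ 0.6 -2.2 -0.6] zaxis [ 0.01   0.038 -0.999] [0.5459 0.0126 0.1484]
[0.54588447 0.01257851 0.14836564] [ 1.91833966 24.51630209  3.54792312] 13.9
```

View pics/j1.png

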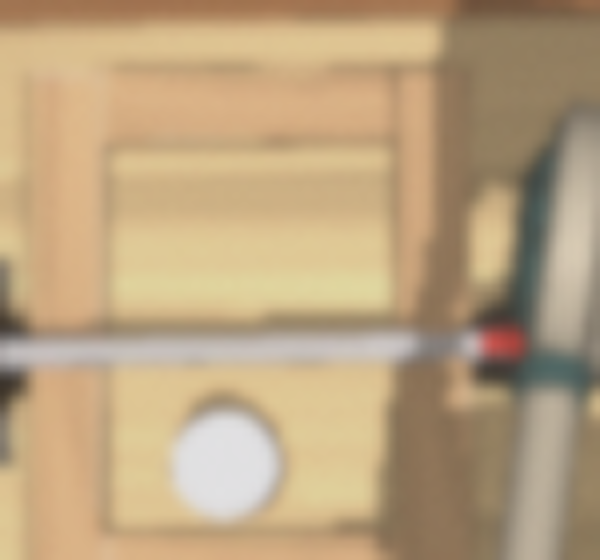

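Emit:
{"api": "drive_tool", "payload": {"motion": "0 -1 -0.5 -0.01 0 0 0;0 -1 0 -0.01 0 0 0"}}

```text
clock: 14.15
position: [0.5459, 0.0114, 0.1479]
ee_rot: [-0.011, 0.71, 0.703, 0.019]
contact_force: [2.1, 27.1, 1.5]
width: 0.0001
```

Emit:
{"api": "drive_tool", "payload": {"motion": "0 -1 -0.5 0.015 0 -0.004 0;0 -1 0 0.025 0 -0.008 0;0 0 0 0.03 0 -0.004 0;0 0 0 0.03 0 0 0;0 0 0 0.005 0 0 0;0 0 0 0 0 0 0"}}

```text
clock: 14.9
position: [0.5452, 0.1169, 0.1654]
ee_rot: [0.001, 0.708, 0.706, 0.005]
contact_force: [-0.3, -0.9, 0.5]
width: 0.0002
```

```bash
python3 o.py;python3 look.py k; python3 - <<'E'
import cv2
a=cv2.imread("pics/k_scene.png")[160:260,235:345]; cv2.imwrite("pics/k1.png",cv2.resize(a,None,fx=6,fy=6,interpolation=2))
E
```

```text
turn to apply (tool, deg) [ 0.5 -0.3 -0.1] zaxis [ 0.009  0.005 -1.   ] [0.5452 0.1169 0.1654]
[0.54526595 0.11656905 0.16544204] [-0.47430941 -0.6297863   1.67451696] 15.0
```

View pics/k1.png

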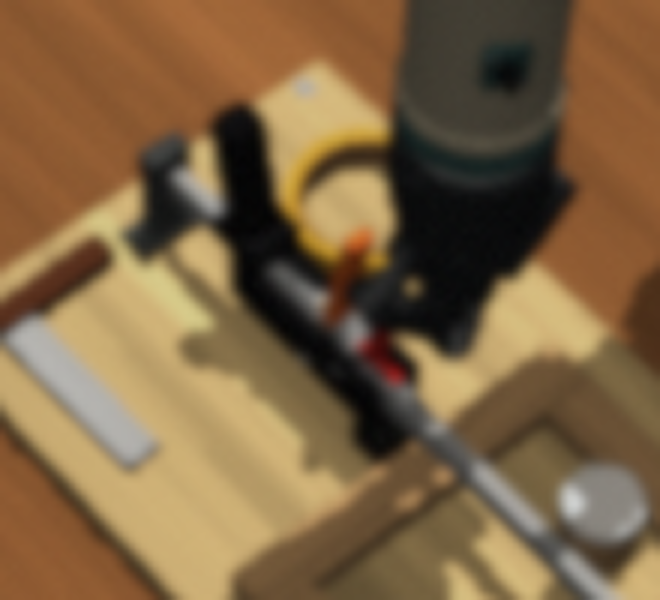

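View pics/k_c.png

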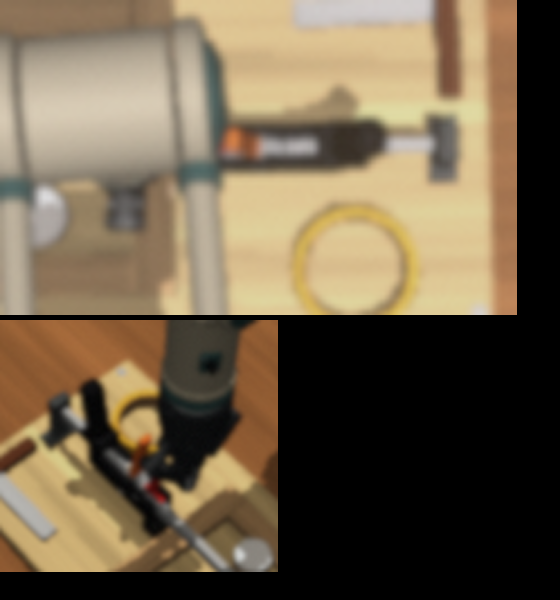

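Emit:
{"api": "drive_tool", "payload": {"motion": "0 0 0 0 0 0.02 0;0 0 0 0 0 0.019 0;0 0 0 -0.006 0 0.004 0;0 0 0 -0.006 0 0 0"}}

```text
clock: 15.5
position: [0.5466, 0.0999, 0.122]
ee_rot: [0.003, 0.71, 0.705, 0.005]
contact_force: [0.3, 0.3, 0.2]
width: -0.0001
```

Emit:
{"api": "drive_tool", "payload": {"motion": "0 0 0 -0.006 0 0 0;0 0 0 -0.006 0 0 0"}}

```text
clock: 15.75
position: [0.5474, 0.0864, 0.1232]
ee_rot: [0.003, 0.71, 0.704, 0.006]
contact_force: [0.0, 1.9, 0.6]
width: -0.0001
```

Emit:
{"api": "drive_tool", "payload": {"motion": "0 -0.2 0 -0.006 0 0 0;0 -0.2 0 -0.006 0 0 0"}}

```text
clock: 16.0
position: [0.5479, 0.0742, 0.1242]
ee_rot: [0.006, 0.71, 0.704, 0.004]
contact_force: [0.3, 2.0, 1.1]
width: -0.0003
```

Emit:
{"api": "drive_tool", "payload": {"motion": "0 -0.2 0 -0.006 0 0.001 0;0 -0.2 0 -0.006 -0.001 0 0"}}

```text
clock: 16.25
position: [0.5473, 0.0624, 0.1236]
ee_rot: [0.009, 0.71, 0.704, 0.003]
contact_force: [1.3, 2.5, 0.2]
width: -0.0002
```

Emit:
{"api": "drive_tool", "payload": {"motion": "0 -0.2 0 -0.006 -0.001 0.001 0;0 -0.2 0 -0.006 0 0 0"}}

```text
clock: 16.5
position: [0.5463, 0.0503, 0.1227]
ee_rot: [0.011, 0.71, 0.704, 0.001]
contact_force: [0.7, 3.8, 0.5]
width: -0.0001
```

Emit:
{"api": "drive_tool", "payload": {"motion": "0 -0.2 0 -0.006 0 0.001 0;0 -0.2 0 -0.006 0 0 0"}}

```text
clock: 16.75
position: [0.546, 0.0375, 0.1217]
ee_rot: [0.014, 0.71, 0.704, -0.002]
contact_force: [0.4, 3.2, 0.2]
width: 0.0
```

Emit:
{"api": "drive_tool", "payload": {"motion": "0 0.3 0 -0.006 0 0 0;0 0.3 0 -0.006 0 0 0"}}

```text
clock: 17.0
position: [0.546, 0.0249, 0.1219]
ee_rot: [0.01, 0.71, 0.704, 0.002]
contact_force: [0.5, 3.2, 1.1]
width: -0.0002
```

Emit:
{"api": "drive_tool", "payload": {"motion": "0 0.2 0 -0.004 0 0 0;0 0 0 -0.004 0 0 0"}}

```text
clock: 17.25
position: [0.546, 0.0195, 0.122]
ee_rot: [0.006, 0.711, 0.703, 0.006]
contact_force: [1.4, 17.1, 1.6]
width: 0.0
```

Emit:
{"api": "drive_tool", "payload": {"motion": "0 0 0 -0.004 0 0 0;0 0 0 -0.004 0 0 0"}}

```text
clock: 17.5
position: [0.546, 0.0198, 0.1222]
ee_rot: [-0.001, 0.713, 0.701, 0.013]
contact_force: [2.4, 14.4, 0.5]
width: 0.0001
```

Emit:
{"api": "drive_tool", "payload": {"motion": "0 0 0 0.01 0 0 0;0 0 0 0.02 0 0 0;0 0 0 0.03 0 -0.03 0;0 0 0 0.03 0 -0.06 0;0 0 0 0 -0.06 -0.06 0;0 0 0 0 -0.06 -0.03 0;0 0 0 0 -0.06 0 0;0 0 0 0.03 -0.05 0 0;0 0 0 0 0 0 0"}}

```text
clock: 18.62
position: [0.3286, 0.1337, 0.2854]
ee_rot: [0.005, 0.714, 0.701, 0.005]
contact_force: [0.4, 0.4, 0.9]
width: 0.0001
```

```bash
python3 look.py m; python3 - <<'E'
import cv2
a=cv2.imread("pics/m_top.png")[180:280,180:335]; cv2.imwrite("pics/m1.png",cv2.resize(a,None,fx=5,fy=5,interpolation=2))
a=cv2.imread("pics/m_scene.png")[160:300,220:390]; cv2.imwrite("pics/m2.png",cv2.resize(a,None,fx=4.2,fy=4.2,interpolation=2))
E
```

```text
[0.33204103 0.13311002 0.28545992] [ 0.32647946 -0.53018789  0.09842628] 18.725
```

View pics/m1.png

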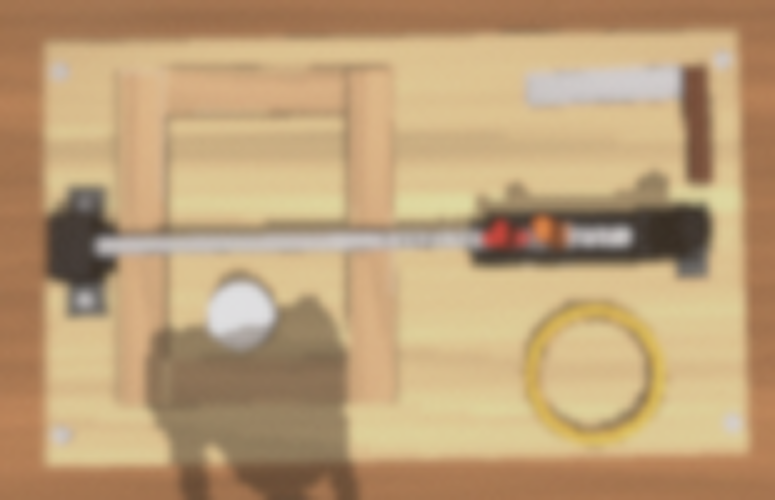

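View pics/m2.png

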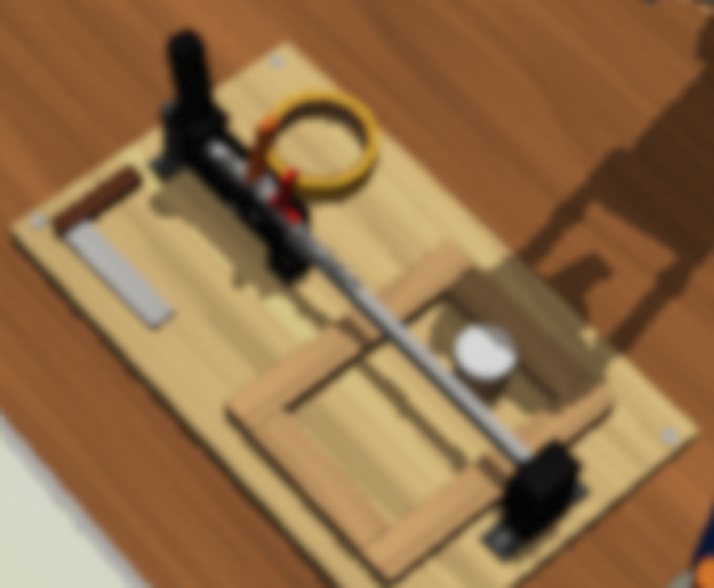

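The frame now measures about 55.6 px (roughly 181 mm) from (115,240) to (393,240), with no visible gap at the joint (347,90). The head is flush with its rear mount (~(690,235)), and the trigger and release lever keep their resting spacing.

```bash
python3 -c "
from rig import *
print(get_state()['contact_force'],abs(get_state()['qd']).max()); print(sign_off())"
```

```text
[ 0.32647946 -0.53018789  0.09842628] 0.035853612297931735
the job is handed in; nothing more can be done
None
```

The rail is home on its dowels and the clamp head is back at its rear stop. I handed the job in at about 18.7 s; no verdict was reported.

- **Pressing:** I pumped the trigger with closed fingers: three full pulls, then a loaded partial pull. The rail closed at about 20 N. The force then stiffened to 27 N, the highest reading I saw (forces are read only at the end of each move). The jaw force isn't measured directly; I estimate about 55 N at most.
- **Release:** I pressed the red lever and slid the head back at about 3 N until it met the rear stop. I then pulled clear.
- **Last pictures:**
  - The frame measures about 181 mm along the bar, against 180 mm when closed, and no gap shows at the joints. One picture pixel is about 3 mm, so the 1.5 mm limit can't be confirmed from the picture alone; the stiffening of the trigger supports it.
  - The head stands flush with its rear mount.
  - The trigger and lever look at rest, and nothing else on the board appears to have moved. I didn't re-check the items off the board (mallet, squeegee, bottles) in close-up.
- **Robot:** the force reading on the tool was below 1 N. The arm was still settling very slightly (0.04 rad/s) at hand-in, clear of everything.

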